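# Put the scale's weights away in their cups

## Task

The check of the counter scale is finished and its four iron weights still stand stacked on the platform. Take the stack down and put every weight away, standing upright in its own wooden cup: the largest weight in the largest cup and so on down to the smallest in the smallest, setting each down rather than dropping it. Leave the bicycle bell, the pen pot, the torch and the lunch tin where they are.

Things in the scene. Friction and masses are not known exactly. Their poses are not given: they have to be found in the camera images.
- w500_c (a point): the largest weight: a plain upright dark cast-iron cylinder with a flat top, 46 mm in diameter, 42 mm high, 500 g; loose; at the start it stands on the scale's platform. The point is its centre, half-way up (21 mm above its underside); z is its upright axis
- w200_c (a point): the second largest weight: a plain upright dark cast-iron cylinder with a flat top, 34 mm in diameter, 31 mm high, 200 g; loose; at the start it stands on the largest weight. The point is its centre, half-way up (15.5 mm above its underside); z is its upright axis
- w100_c (a point): the second smallest weight: a plain upright dark cast-iron cylinder with a flat top, 26 mm in diameter, 26 mm high, 100 g; loose; at the start it stands on the second largest. The point is its centre, half-way up (13 mm above its underside); z is its upright axis
- w50_c (a point): the smallest weight: a plain upright dark cast-iron cylinder with a flat top, 19 mm in diameter, 24.5 mm high, 50 g; loose; at the start it stands on the very top of the stack. The point is its centre, half-way up (12.25 mm above its underside); z is its upright axis
- cup500: the largest of the four round, shallow, dark wooden cups lying open on the table, fixed: outside 87 mm across and 12 mm high, inside 71 mm across with straight walls, its cork-lined inner floor 6 mm above the table. It is the cup of the largest weight (46 mm across). Origin: centre of its underside, on the table
- cup200: the second largest of the four round, shallow, dark wooden cups lying open on the table, fixed: outside 70 mm across and 12 mm high, inside 56 mm across with straight walls, its cork-lined inner floor 6 mm above the table. It is the cup of the second largest weight (34 mm across). Origin: centre of its underside, on the table
- cup100: the second smallest of the four round, shallow, dark wooden cups lying open on the table, fixed: outside 56 mm across and 12 mm high, inside 44 mm across with straight walls, its cork-lined inner floor 6 mm above the table. It is the cup of the second smallest weight (26 mm across). Origin: centre of its underside, on the table
- cup50: the smallest of the four round, shallow, dark wooden cups lying open on the table, fixed: outside 45 mm across and 12 mm high, inside 35 mm across with straight walls, its cork-lined inner floor 6 mm above the table. It is the cup of the smallest weight (19 mm across). Origin: centre of its underside, on the table
- scale: green counter scale, fixed. Origin: on the table under the centre of its platform, a 205 mm square steel plate, top 85 mm above the table; the stack stands within 45 mm of its centre. Base 250 (x) by 330 mm (y -120 to +210), 60 mm high; the dial housing, 170 mm high at most, stands beside the platform (y +104 to +216, x -115 to +115 mm). +x points away from the robot at yaw 0
- bell: to be left alone: brass bicycle bell, a dome 63 mm in diameter and 41 mm high with a short thumb lever (to 48 mm from the axis); loose, among the cups. Origin: centre of its underside
- pen_pot: to be left alone: squat terracotta pen pot, 86 mm in diameter, 80 mm high, with three pens rising to 125 mm; loose. Origin: centre of its underside
- torch: to be left alone: chunky yellow torch lying on its side along its own x axis, from -105 mm (tail) to +77 mm (lens), 70 mm wide and high; loose. Origin: centre of its underside (on the table below the torch's axis)
- lunch_tin: to be left alone: aluminium lunch tin, 168 (x, over its clips) by 104 by 56 mm; loose. Origin: centre of its underside

How it is judged:
By the outcome, as a careful person would: the job done as asked, in the order asked, and still so for the second after the job is handed in, with the robot touching nothing.
It also fails if it takes over 128 s, if anything falls off the work surface, if the arm or the gripper's body presses on something with over 40 N, if the wrist force passes 120 N, or if a joint passes its speed limit or range.

## Robot

A 6-joint arm with a two-finger parallel gripper is mounted at the origin on the work surface. World frame = base frame: x ahead of the robot, y to its left, z up, the work surface at z = 0. Lengths are in m, angles in rad, forces in N, time in s.
With the tool pointing down it reaches from about 0.275 to 0.875 m from the base axis. Payload 12.5 kg.
Tool frame: the origin (TCP) lies midway between the tips of the shut fingers; the grasp point (between the pads) lies 19 mm behind it (manip.tcp_to_grasp is the distance from the TCP to the grasp point, in m); z points along the fingers, y is the line along which they close (so a half turn about z gives the same grasp; the last joint's range is limited). The gripper opens to 85 mm and grips with 20 to 120 N. Pads are 22 mm wide; open, the fingers measure 114 mm over their backs; the gripper's body (76 mm by 85 mm) begins 54 mm behind the grasp point. The pads swing forward as they close: fully open they stand 13 mm farther back than shut.
Start: joints at [-1.314, 0.351, 1.652, -0, 1.139, -0.085], TCP at [0.184, -0.518, 0.231] pointing down, gripper open.
Joint ranges: [-2.75, 2.75], [-0.79, 2.1], [0.01, 2.65], [-1.57, 4.71], [0.07, 3.14], [-2.87, 2.87]. Speed limits (rad/s): [2.22, 2.22, 2.79, 3.14, 3.14, 3.14].

## Interface

Orientations are given as a unit quaternion [w, x, y, z].
In Python, from bench import manip, optics gives the robot as it stands.
- The arm moves only by the tool step_arm, never from a script. Its argument "targets" is one flat list of numbers, 7 for each row, row after row: the shift along the tool's x, y, z as a fraction of full scale, then the turn, a rotation vector about the tool's x, y, z as a fraction of full scale, then the closure in counts, from 0 (fully open) to 255 (shut). In form: [tx, ty, tz, wx, wy, wz, grip, tx, ty, tz, wx, wy, wz, grip, ...]. A call has 1 to 20 rows; each row is the pose to reach, as a shift and turn from the pose commanded when the call began, along the tool's axes at that moment, turning the shorter way round; what a row does not reach only later rows make up. Full scale, the value 1, is 0.1 m for a shift and pi rad for a turn. A row lasts 1/10 s, in which the tool goes at most 50 mm and 8.59 degrees, less where a joint would pass 70% of its speed; a pose out of reach is approached as far as the arm can. A call with a number of a shift or a turn outside -1 to 1 is refused whole. A call with a gripper value outside its range is refused whole. The fingers move at their own pace and stop on an object; the grip force is fixed at half the most. Time passes only in rows, so rows that repeat a pose let the fingers close. It gives the time, the measured TCP pose, the force, the opening and the grip force at its end, in the units of the state.
- manip.observe(): the state, without advancing time (a new reading comes with each control period).
- optics.camera(name): name is "side" or "top"; returns a dict with "image" (400x640x3 uint8, blue, green, red), "K" (3x3 intrinsics, pixels), "extrinsics" (4x4, takes a point from camera to world coordinates). Camera axes: x right, y up, looking along -z (the intrinsics and any distortion apply to the point x, -y, -z); pixel columns grow to the right and rows downward; lengths in m; the calibration is good to about 2 mm. A picture is of the moment at which its call begins. There is no depth.
- manip.hand_in(): hands the job in; it is judged then, once.
The state is a dict: "time_s": time; "joints": joint angles; "qd": joint speeds; "tau": joint torques, N m; "tool_pos": TCP position; "orientation": TCP orientation; "force": force on the tool from outside, world axes, zero at the start; "torque": the same for the moment, N m; "finger_gap": finger opening in m; "finger_force": force on a finger pad.
Only numpy, scipy, OpenCV 4.12 (cv2) and the standard library are available. Lean on these libraries where they do the work, as an engineer would, in place of code of your own. Each camera call takes 0.05 s, during which the arm holds its last target. There are 200 camera calls.

## Working session

There is one attempt and no reset: what is moved stays moved. The work goes in short steps, Python scripts to look and compute and a tool call to move; the robot and the scene stay as the last step left them, time stands still between calls to the robot, and variables do not carry over. Pictures are saved under pics/ and viewed, at most 14 in all, crops included, and the job is handed in when it is done.

Besides the shell and the picture viewer there is one more tool, called by a JSON object that holds its "name" and its "arguments", one argument or row to a line. step_arm: Moves the arm, as the interface text tells. Shift numbers are shares of 0.1 m and turn numbers shares of pi rad, none past 1 either way. Its arguments: {"type":"object","properties":{"targets":{"type":"array","items":{"type":"number"}}},"required":["targets"]}

```bash
ls; mkdir -p pics; python3 - <<'E'
from bench import manip, optics
import cv2
for n in("top","side"):
    c=optics.camera(n);cv2.imwrite(f"pics/{n}0.png",c["image"]);print({k:v for k,v in c.items() if k!="image"})
print(manip.observe(),manip.tcp_to_grasp)
E
```

```text
pics
{'K': array([[520.04739322,   0.        , 310.68961118],
       [  0.        , 520.04739322, 195.56008265],
       [  0.        ,   0.        ,   1.        ]]), 'extrinsics': array([[-1.26631180e-04,  9.82943209e-01, -1.83909302e-01,
         3.31339746e-01],
       [-9.99957786e-01, -1.81413379e-03, -9.00750881e-03,
        -6.07433289e-02],
       [-9.18750570e-03,  1.83900398e-01,  9.82901945e-01,
         1.20949178e+00],
       [ 0.00000000e+00,  0.00000000e+00,  0.00000000e+00,
         1.00000000e+00]])}
{'K': array([[432.98581517,   0.        , 320.23782789],
       [  0.        , 432.98581517, 199.52077838],
       [  0.        ,   0.        ,   1.        ]]), 'extrinsics': array([[-0.99291771,  0.06680641, -0.09824114,  0.42392925],
       [-0.11873109, -0.52900935,  0.84026902,  0.9148331 ],
       [ 0.00416487,  0.84598227,  0.53319475,  0.77193898],
       [ 0.        ,  0.        ,  0.        ,  1.        ]])}
{'time_s': 0.1, 'joints': array([-1.31363553e+00,  3.51208425e-01,  1.65234766e+00, -2.25826564e-05,
        1.13910933e+00, -8.45958815e-02]), 'qd': array([ 0.000996  , -0.00174428, -0.00160049,  0.00149541, -0.00299198,
        0.00118168]), 'tau': array([ 3.05991880e-04, -5.06833720e+01, -2.91876286e+01, -6.75997899e-05,
        2.69225158e-03,  1.99563749e-05]), 'tool_pos': array([ 0.18427405, -0.51789738,  0.23080271]), 'orientation': array([-5.33501973e-04,  9.85434841e-01,  1.70052600e-01, -5.64376575e-05]), 'force': array([-0.08349372,  0.2177976 ,  0.24357658]), 'torque': array([ 0.02538544,  0.02968681, -0.04330147]), 'finger_force': 0.0, 'finger_gap': 0.08550651790446426} 0.0187
```

View pics/top0.png

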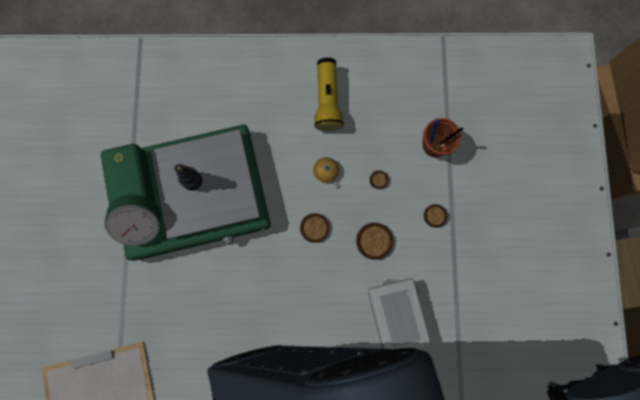

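View pics/side0.png

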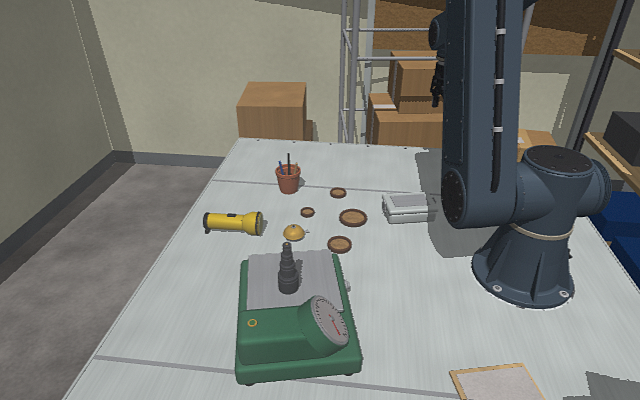

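Top: stack about (188,177), cups at (376,241) large, (315,228), (435,215) and (379,180) small, bell at (326,170). Side: stack at x≈289, rows 242–292. I'll zoom in and compute.

```bash
cat > h.py <<'E'
from bench import manip, optics
import cv2, numpy as np
from scipy.spatial.transform import Rotation as R
def ray(c,u,v):
    d=np.linalg.inv(c["K"])@[u,v,1]; T=c["extrinsics"]
    return T[:3,3], T[:3,:3]@(d*[1,-1,-1])
def onz(c,u,v,z):
    o,d=ray(c,u,v); return o+d*(z-o[2])/d[2]
def proj(c,p):
    T=c["extrinsics"]; q=(T[:3,:3].T@(np.asarray(p)-T[:3,3]))*[1,-1,-1]; q=c["K"]@q; return q[:2]/q[2]
def crop(c,u,v,r,s,name):
    u,v=int(u),int(v); im=c["image"][max(0,v-r):v+r,max(0,u-r):u+r]
    cv2.imwrite("pics/"+name,cv2.resize(im,None,fx=s,fy=s,interpolation=cv2.INTER_CUBIC))
def move(p,yaw=None):
    """rowfractions from the current measured pose to TCP p (tool frame)"""
    s=manip.observe(); q=s["orientation"]; r=R.from_quat([q[1],q[2],q[3],q[0]])
    return np.round(r.inv().apply(np.asarray(p)-s["tool_pos"])/0.1,3)
E
python3 - <<'E'
from h import *
t=optics.camera("top");s=optics.camera("side")
for n,u,v in(("500",376,241),("200",315,228),("100",435,215.5),("50",379,180)):
    p=onz(t,u,v,.012);print(n,p.round(4),proj(s,p).round(1))
print("bell",onz(t,326,170,.02),"pot",onz(t,441,138,.08))
# cup segment by warm dark colour
hsv=cv2.cvtColor(t["image"],cv2.COLOR_BGR2HSV)
m=cv2.inRange(hsv,(3,70,30),(25,255,220));n,l,st,ce=cv2.connectedComponentsWithStats(m)
for i in range(1,n):
    if 80<st[i,4]<3000 and 250<ce[i,0]<480: print(st[i],ce[i].round(1),onz(t,*ce[i],.012).round(4))
a=cv2.resize(t["image"][140:220,150:230],None,fx=7,fy=7,interpolation=2)
b=cv2.resize(s["image"][232:304,250:325],None,fx=7,fy=7,interpolation=2)
cv2.imwrite("pics/a.png",a[:540]); cv2.imwrite("pics/b.png",b)
E
```

```text
500 [ 0.4487 -0.2001  0.012 ] [353.9 216.1]
200 [ 0.479  -0.0597  0.012 ] [340.6 243.1]
100 [ 0.5078 -0.3383  0.012 ] [338.6 192. ]
50 [ 0.5924 -0.2105  0.012 ] [308.6 211. ]
bell [ 0.61489415 -0.08580077  0.02      ] pot [ 0.67395346 -0.34375355  0.08      ]
[ 315   61   28   66 1242] [327.4  94.7] [ 0.8047 -0.0904  0.012 ]
[ 423  118   39   39 1017] [441.5 138.1] [ 0.6944 -0.3619  0.012 ]
[313 158  26  25 481] [325.8 169.9] [ 0.617  -0.0855  0.012 ]
[370 171  18  17 232] [378.7 179.2] [ 0.5942 -0.2098  0.012 ]
[424 205  24  22 394] [435.4 215.4] [ 0.508  -0.3392  0.012 ]
[301 214  28  28 630] [314.6 227.5] [ 0.4801 -0.0587  0.012 ]
[ 357  223   36   36 1018] [374.6 240.7] [ 0.4494 -0.1969  0.012 ]
```

View pics/a.png

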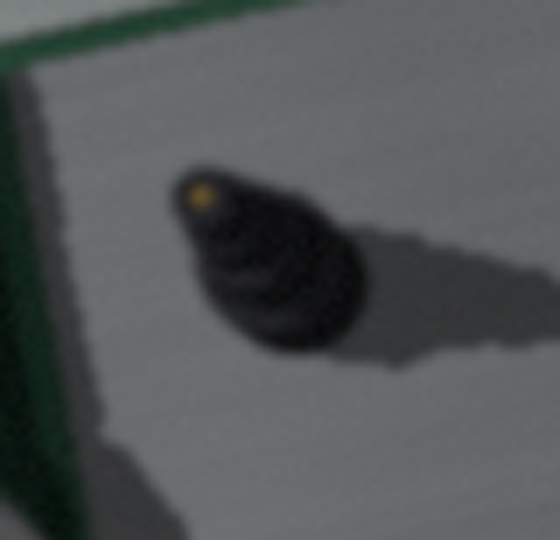

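View pics/b.png

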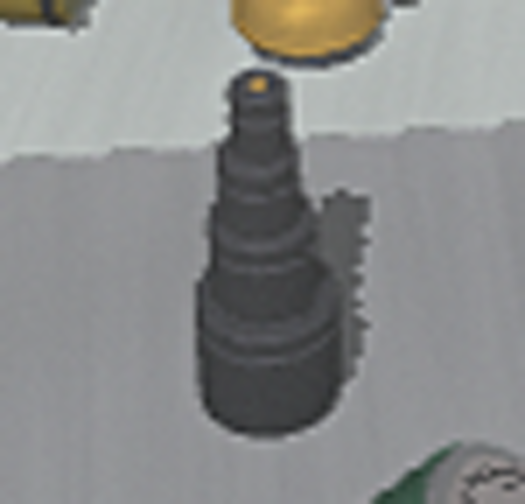

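The top crop shows the stack's brass dot at about (178.9,168.0), with the foot's right edge at u≈202.4. The side crop shows the dot at about (286.9,244.0); mid-columns at the weights run from 260/7+250 at the top to 270/7+250 at the base. Next I'll fit the stack and the scale's yaw.

```bash
python3 - <<'E'
from h import *
from scipy.optimize import least_squares
t=optics.camera("top");s=optics.camera("side")
o1,d1=ray(t,178.6,167.6);o2,d2=ray(s,286.6,243.7)
f=least_squares(lambda p:np.r_[proj(t,p)-[178.6,167.6],proj(s,p)-[286.6,243.7]],[.6,.2,.2])
print("tri",f.x,f.fun);print("z.2085",onz(t,178.6,167.6,.2085))
# outline prediction for vertical stack
def outline(c,ctrs):
    im=np.zeros((400,640),np.uint8)
    z=.085
    for (x,y),d,h in ctrs:
        a=np.linspace(0,2*np.pi,60)
        P=[proj(c,[x+d/2*np.cos(k),y+d/2*np.sin(k),zz]) for k in a for zz in(z,z+h)]
        hull=cv2.convexHull((np.array(P)*1).astype(np.float32)); z+=h
        print(d,hull[:,0].min(0).round(1),hull[:,0].max(0).round(1))
xy=onz(t,178.6,167.6,.2085)[:2]
D=[(xy,.046,.042),(xy,.034,.031),(xy,.026,.026),(xy,.019,.0245)]
for n,c in(("top",t),("side",s)): print(n);outline(c,D)
# platform: steel edge corners from top
for u,v in((246,126),(269,225)): print(onz(t,u,v,.06).round(3))
E
```

```text
tri [0.57600363 0.21010771 0.20961387] [-0.00693755 -0.36964794  0.37759501  0.10210228]
z.2085 [0.57552268 0.21036047 0.2085    ]
top
0.046 [177.7 166.2] [203.4 191. ]
0.034 [176.7 165.4] [196.4 184.4]
0.026 [175.3 164.2] [191.1 179.5]
0.019 [173.8 162.9] [186.4 175. ]
side
0.046 [278.  266.7] [299.5 295.1]
0.034 [280.2 257.7] [296.3 279. ]
0.026 [281.5 249.6] [294.1 266.8]
0.019 [282.7 241.5] [292.1 256.3]
[0.71  0.099 0.06 ]
[0.48  0.043 0.06 ]
```

Stack stands vertical at about (0.5755, 0.2105), scale yaw ≈ 13.7°. I'll turn the tool so it closes along the scale's x axis, clear of the dial housing, and set out.

{"name": "step_arm", "arguments": {
  "targets": [0.2,-0.2,-0.1,0,0,-0.047,0,0.4,-0.36,-0.2,0,0,-0.093,0,0.6,-0.54,-0.3,0,0,-0.14,0,0.8,-0.72,-0.3,0,0,-0.187,0,1,-0.9,-0.3,0,0,-0.233,0,1,-0.9,-0.3,0,0,-0.28,0,1,-0.9,-0.3,0,0,-0.327,0,1,-0.9,-0.3,0,0,-0.373,0,1,-0.9,-0.3,0,0,-0.42,0,1,-0.9,-0.3,0,0,-0.467,0,1,-0.9,-0.3,0,0,-0.467,0]
}}

```text
time_s: 1.4
tool_pos: [0.2484, -0.3998, 0.2613]
orientation: [-0.0, 0.617, 0.787, -0.0]
force: [-0.5, 0.1, -0.2]
finger_gap: 0.0854
finger_force: 0.0
```

{"name": "step_arm", "arguments": {
  "targets": [0.21,0.19,0,0,0,0,0,0.43,0.38,0,0,0,0,0,0.64,0.57,0,0,0,0,0,0.86,0.77,0,0,0,0,0]
}}

```text
time_s: 1.8
tool_pos: [0.3033, -0.2972, 0.2613]
orientation: [0.0, 0.62, 0.784, 0.0]
force: [-0.0, 0.2, 0.1]
finger_gap: 0.0853
finger_force: 0.0
```

{"name": "step_arm", "arguments": {
  "targets": [0.21,0.19,0,0,0,0,0,0.43,0.38,0,0,0,0,0,0.64,0.57,0,0,0,0,0,0.86,0.77,0,0,0,0,0]
}}

```text
time_s: 2.2
tool_pos: [0.3579, -0.1954, 0.2614]
orientation: [0.0, 0.62, 0.784, -0.0]
force: [-0.1, 0.3, 1.2]
finger_gap: 0.0855
finger_force: 0.0
```

{"name": "step_arm", "arguments": {
  "targets": [0.21,0.19,0,0,0,0,0,0.43,0.38,0,0,0,0,0,0.64,0.57,0,0,0,0,0,0.86,0.77,0,0,0,0,0]
}}

```text
time_s: 2.6
tool_pos: [0.4125, -0.0936, 0.2614]
orientation: [0.0, 0.62, 0.784, 0.0]
force: [-0.2, -0.6, -0.3]
finger_gap: 0.0857
finger_force: 0.0
```

{"name": "step_arm", "arguments": {
  "targets": [0.21,0.19,0,0,0,0,0,0.43,0.38,0,0,0,0,0,0.64,0.57,0,0,0,0,0,0.86,0.77,0,0,0,0,0,0.86,0.77,0,0,0,0,0,0.86,0.77,0,0,0,0,0]
}}

```text
time_s: 3.2
tool_pos: [0.4665, 0.0073, 0.2611]
orientation: [-0.0, 0.619, 0.785, -0.0]
force: [0.3, 0.5, 0.4]
finger_gap: 0.0855
finger_force: 0.0
```

{"name": "step_arm", "arguments": {
  "targets": [0.21,0.19,0,0,0,0,0,0.43,0.38,0,0,0,0,0,0.64,0.57,0,0,0,0,0,0.86,0.77,0,0,0,0,0]
}}

```text
time_s: 3.6
tool_pos: [0.5214, 0.1087, 0.2614]
orientation: [0.0, 0.62, 0.785, -0.0]
force: [-0.3, 0.3, 0.9]
finger_gap: 0.0853
finger_force: 0.0
```

{"name": "step_arm", "arguments": {
  "targets": [0.21,0.19,0,0,0,0,0,0.43,0.38,0,0,0,0,0,0.64,0.57,0,0,0,0,0,0.86,0.77,0,0,0,0,0,0.86,0.77,0,0,0,0,0,0.86,0.77,0,0,0,0,0]
}}

```text
time_s: 4.2
tool_pos: [0.5755, 0.2097, 0.261]
orientation: [-0.0, 0.619, 0.786, -0.0]
force: [0.5, 0.4, 0.9]
finger_gap: 0.0852
finger_force: 0.0
```

```bash
python3 - <<'E'
from h import *
s=optics.camera("side"); t=optics.camera("top")
a=cv2.resize(s["image"][180:300,230:340],None,fx=4,fy=4,interpolation=2)
b=cv2.resize(t["image"][100:220,130:220],None,fx=4,fy=4,interpolation=2)
cv2.imwrite("pics/c.png",np.hstack([a,b]))
print(move([.5755,.2105,.192]), proj(s,manip.observe()["tool_pos"]))
E
```

```text
[0.012 0.004 0.693] [286.39856713 223.43101733]
```

View pics/c.png

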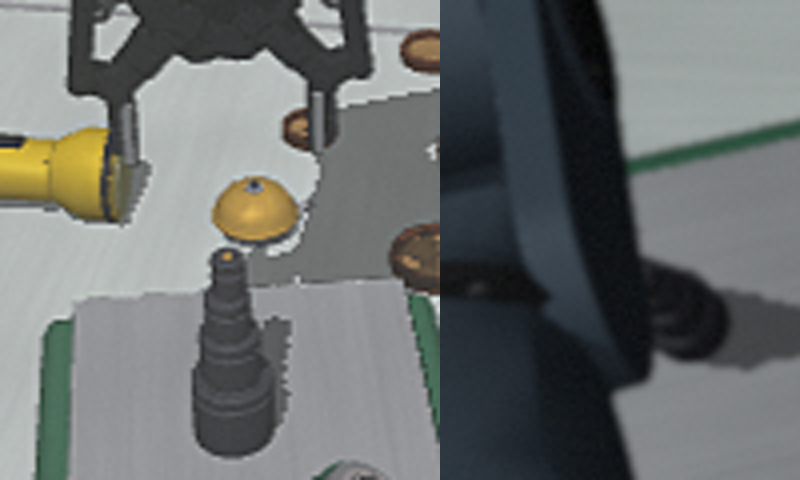

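The gripper is centred over the stack and the fingers straddle it. Grasp the smallest weight.

{"name": "step_arm", "arguments": {
  "targets": [0,0,0.2,0,0,0,0,0,0,0.4,0,0,0,0,0,0,0.55,0,0,0,0,0,0,0.64,0,0,0,0,0,0,0.69,0,0,0,0,0,0,0.69,0,0,0,100,0,0,0.69,0,0,0,160,0,0,0.69,0,0,0,180,0,0,0.69,0,0,0,200,0,0,0.69,0,0,0,220,0,0,0.69,0,0,0,240,0,0,0.69,0,0,0,255,0,0,0.69,0,0,0,255,0,0,0.69,0,0,0,255]
}}

```text
time_s: 5.7
tool_pos: [0.576, 0.2107, 0.1928]
orientation: [0.0, 0.618, 0.786, 0.0]
force: [0.9, 0.7, 5.0]
finger_gap: 0.0161
finger_force: 58.6
```

{"name": "step_arm", "arguments": {
  "targets": [0,0,-0.05,0,0,0,255,0,0,-0.1,0,0,0,255,0,0,-0.2,0,0,0,255,0,0,-0.3,0,0,0,255,0,0,-0.3,0,0,0,255]
}}

```text
time_s: 6.2
tool_pos: [0.5763, 0.2108, 0.2242]
orientation: [0.001, 0.618, 0.786, 0.001]
force: [0.4, 0.7, -0.8]
finger_gap: 0.0163
finger_force: 58.6
```

```bash
python3 - <<'E'
from h import *
s=optics.camera("side")
cv2.imwrite("pics/d.png",cv2.resize(s["image"][200:300,230:340],None,fx=6,fy=6,interpolation=2)[:600])
E
```

```text
(no output)
```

View pics/d.png

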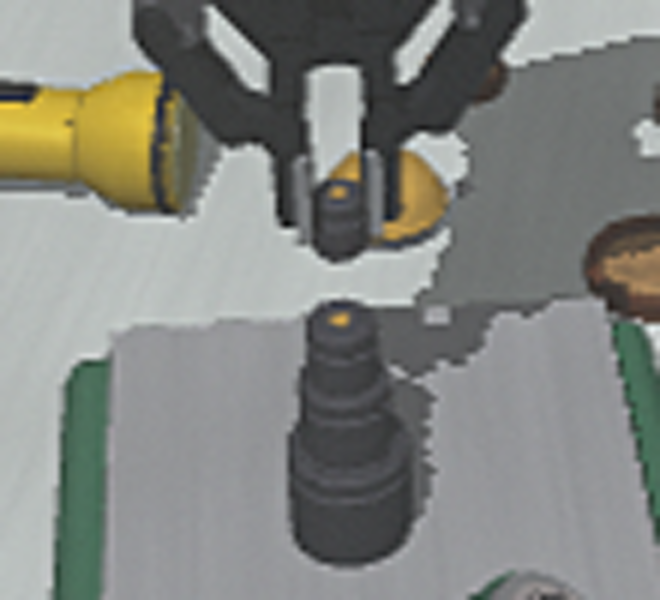

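The picture shows the small weight held upright and the other three still standing in line. Carry it to cup50.

{"name": "step_arm", "arguments": {
  "targets": [-0.15,-0.03,0,0,0,0,255,-0.4,-0.08,0,0,0,0,255,-0.7,-0.14,0,0,0,0,255,-1,-0.2,0,0,0,0,255]
}}

```text
time_s: 6.65
tool_pos: [0.5794, 0.1069, 0.2218]
orientation: [-0.0, 0.618, 0.786, -0.0]
force: [-0.4, 0.7, -0.6]
finger_gap: 0.0166
finger_force: 58.6
```

{"name": "step_arm", "arguments": {
  "targets": [-0.3,-0.06,0,0,0,0,255,-0.6,-0.12,0,0,0,0,255,-1,-0.2,0,0,0,0,255]
}}

```text
time_s: 6.95
tool_pos: [0.5835, 0.0053, 0.2219]
orientation: [-0.0, 0.618, 0.786, -0.0]
force: [-0.4, -0.5, -1.3]
finger_gap: 0.0168
finger_force: 58.6
```

{"name": "step_arm", "arguments": {
  "targets": [-0.3,-0.06,0.1,0,0,0,255,-0.6,-0.12,0.2,0,0,0,255,-1,-0.2,0.3,0,0,0,255]
}}

```text
time_s: 7.25
tool_pos: [0.5875, -0.0965, 0.1916]
orientation: [-0.0, 0.618, 0.786, -0.0]
force: [1.0, -0.3, -1.0]
finger_gap: 0.0164
finger_force: 58.6
```

{"name": "step_arm", "arguments": {
  "targets": [-0.3,-0.06,0.3,0,0,0,255,-0.6,-0.12,0.5,0,0,0,255,-0.9,-0.18,0.8,0,0,0,255,-1,-0.2,0.9,0,0,0,255,-1.0,-0.2,1,0,0,0,255,-1.0,-0.2,1,0,0,0,255]
}}

```text
time_s: 7.85
tool_pos: [0.5916, -0.1963, 0.0914]
orientation: [-0.001, 0.618, 0.786, -0.0]
force: [0.4, 0.2, -0.2]
finger_gap: 0.0165
finger_force: 58.7
```

```bash
python3 - <<'E'
from h import *
s=manip.observe();print(s["tool_pos"],s["orientation"],move([.5935,-.2095,.06]))
E
```

```text
[ 0.59164958 -0.196288    0.09143225] [-9.39936153e-04  6.18130034e-01  7.86075284e-01 -1.58866155e-04] [-0.133 -0.013  0.314]
```

{"name": "step_arm", "arguments": {
  "targets": [-0.07,-0.01,0.2,0,0,0,255,-0.13,-0.01,0.4,0,0,0,255,-0.13,-0.01,0.6,0,0,0,255,-0.13,-0.01,0.6,0,0,0,255]
}}

```text
time_s: 8.25
tool_pos: [0.5936, -0.2083, 0.0311]
orientation: [-0.001, 0.618, 0.786, -0.0]
force: [-0.9, 0.5, 0.3]
finger_gap: 0.0165
finger_force: 58.7
```

```bash
python3 - <<'E'
from h import *
s=optics.camera("side");t=optics.camera("top")
a=cv2.resize(s["image"][170:245,265:355],None,fx=6,fy=6,interpolation=2)
b=cv2.resize(t["image"][130:205,340:400],None,fx=6,fy=6,interpolation=2)
cv2.imwrite("pics/e.png",np.hstack([a,b])[:,:800]);print(manip.observe()["tool_pos"])
E
```

```text
[ 0.59497401 -0.20913097  0.03353459]
```

View pics/e.png

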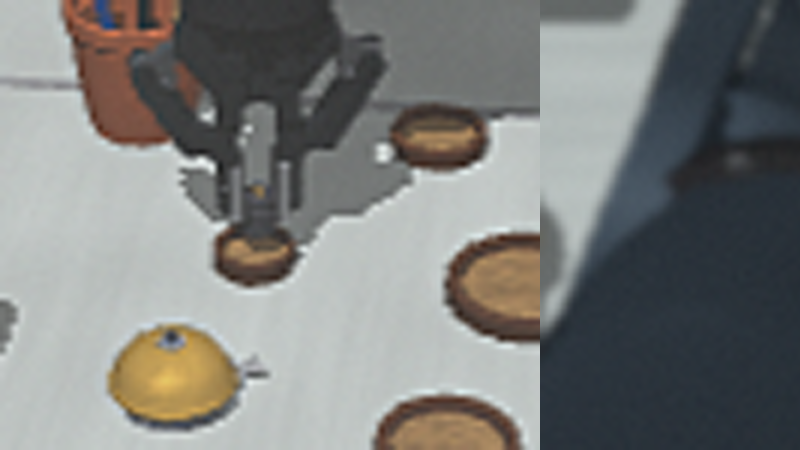

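Weight hangs over cup50 (weight column about 308.7, cup 307.8), so about 1.5 mm +x correction. Now lower.

{"name": "step_arm", "arguments": {
  "targets": [0,0.015,0.05,0,0,0,255,0,0.015,0.1,0,0,0,255,0,0.015,0.13,0,0,0,255,0,0.015,0.15,0,0,0,255,0,0.015,0.155,0,0,0,255,0,0.015,0.16,0,0,0,255,0,0.015,0.16,0,0,0,255,0,0.015,0.16,0,0,0,255]
}}

```text
time_s: 9.15
tool_pos: [0.5959, -0.2096, 0.0164]
orientation: [0.0, 0.618, 0.786, 0.0]
force: [-1.0, -0.9, -0.2]
finger_gap: 0.0161
finger_force: 58.7
```

{"name": "step_arm", "arguments": {
  "targets": [0,0,0.005,0,0,0,255,0,0,0.01,0,0,0,255,0,0,0.01,0,0,0,255]
}}

```text
time_s: 9.45
tool_pos: [0.5958, -0.2095, 0.0152]
orientation: [-0.0, 0.618, 0.786, 0.0]
force: [0.5, 0.1, -0.2]
finger_gap: 0.0162
finger_force: 58.7
```

{"name": "step_arm", "arguments": {
  "targets": [0,0,0.005,0,0,0,255,0,0,0.01,0,0,0,255,0,0,0.01,0,0,0,255]
}}

```text
time_s: 9.75
tool_pos: [0.5959, -0.2096, 0.0149]
orientation: [0.0, 0.618, 0.786, -0.0]
force: [-2.8, 0.9, 7.0]
finger_gap: 0.0166
finger_force: 59.3
```

{"name": "step_arm", "arguments": {
  "targets": [0,0,0.005,0,0,0,255,0,0,0.005,0,0,0,255]
}}

```text
time_s: 9.95
tool_pos: [0.596, -0.2096, 0.0148]
orientation: [0.0, 0.618, 0.786, -0.0]
force: [-4.4, 2.3, 11.3]
finger_gap: 0.0163
finger_force: 59.7
```

Contact felt at the floor height. Release and rise, then return over the stack.

{"name": "step_arm", "arguments": {
  "targets": [0,0,-0.01,0,0,0,240,0,0,-0.01,0,0,0,220,0,0,-0.01,0,0,0,190,0,0,-0.01,0,0,0,150,0,0,-0.01,0,0,0,130,0,0,-0.01,0,0,0,130,0,0,-0.1,0,0,0,130,0,0,-0.3,0,0,0,130,0,0,-0.6,0,0,0,100,0,0,-1,0,0,0,0]
}}

```text
time_s: 10.95
tool_pos: [0.595, -0.2092, 0.1142]
orientation: [-0.001, 0.618, 0.786, -0.0]
force: [-0.1, -0.0, 0.2]
finger_gap: 0.0649
finger_force: 0.0
```

{"name": "step_arm", "arguments": {
  "targets": [0.3,0.06,-0.3,0,0,0,0,0.6,0.12,-0.6,0,0,0,0,1,0.2,-1,0,0,0,0]
}}

```text
time_s: 11.25
tool_pos: [0.5913, -0.112, 0.2103]
orientation: [-0.0, 0.619, 0.786, -0.0]
force: [0.7, -0.2, 0.3]
finger_gap: 0.0857
finger_force: 0.0
```

```bash
python3 - <<'E'
from h import *
s=optics.camera("side");t=optics.camera("top")
a=cv2.resize(s["image"][185:305,250:350],None,fx=5,fy=5,interpolation=2)
b=cv2.resize(t["image"][150:250,358:408],None,fx=5,fy=5,interpolation=2)
b=np.vstack([b,np.zeros((100,250,3),np.uint8)])
cv2.imwrite("pics/f.png",np.hstack([a,b]));print(manip.observe()["tool_pos"])
E
```

```text
[ 0.59361889 -0.10981787  0.21452027]
```

View pics/f.png

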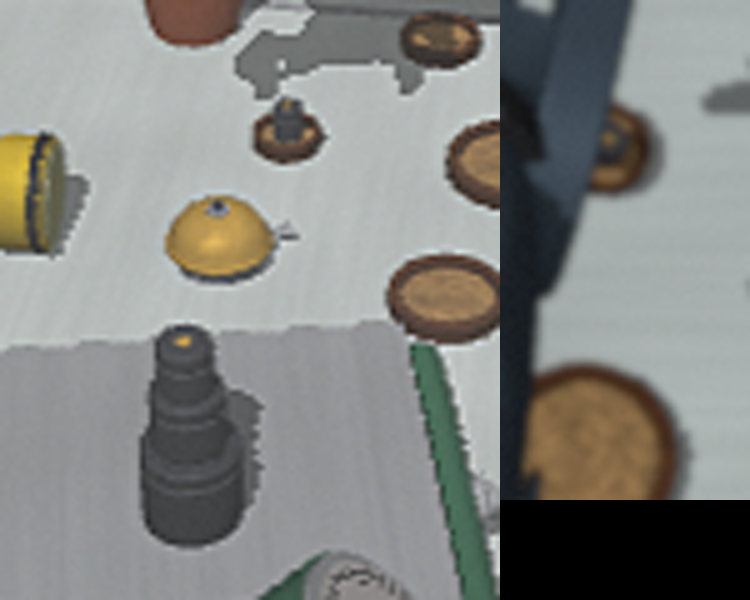

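The picture shows the small weight upright in its cup with the other three intact. On to the 100 g.

{"name": "step_arm", "arguments": {
  "targets": [0.3,0.06,-0.1,0,0,0,0,0.6,0.12,-0.2,0,0,0,0,1,0.19,-0.2,0,0,0,0]
}}

```text
time_s: 11.65
tool_pos: [0.5871, -0.011, 0.2302]
orientation: [0.001, 0.619, 0.786, 0.0]
force: [-0.6, 1.2, -0.1]
finger_gap: 0.0856
finger_force: 0.0
```

{"name": "step_arm", "arguments": {
  "targets": [0.3,0.06,0,0,0,0,0,0.6,0.12,0,0,0,0,0,1,0.19,0,0,0,0,0]
}}

```text
time_s: 11.95
tool_pos: [0.5815, 0.0909, 0.2289]
orientation: [0.0, 0.619, 0.786, -0.0]
force: [0.1, 1.0, -0.1]
finger_gap: 0.0853
finger_force: 0.0
```

{"name": "step_arm", "arguments": {
  "targets": [0.3,0.06,0,0,0,0,0,0.6,0.12,0,0,0,0,0,0.9,0.18,0,0,0,0,0,1,0.19,0,0,0,0,0,1,0.19,0,0,0,0,0,1,0.19,0,0,0,0,0]
}}

```text
time_s: 12.55
tool_pos: [0.5766, 0.1913, 0.2288]
orientation: [0.0, 0.618, 0.786, -0.0]
force: [0.1, -0.0, 0.3]
finger_gap: 0.0856
finger_force: 0.0
```

```bash
python3 - <<'E'
from h import *
s=optics.camera("side");print(onz(s,286.3,252.9,.184))
print(manip.observe()["tool_pos"],move([.5755,.2105,.167]))
E
```

```text
[0.57863603 0.20896782 0.184     ]
[0.57666466 0.19102768 0.22879381] [0.192 0.035 0.618]
```

{"name": "step_arm", "arguments": {
  "targets": [0.1,0.02,0,0,0,0,0,0.19,0.04,0,0,0,0,0,0.19,0.04,0.2,0,0,0,0,0.19,0.04,0.4,0,0,0,0,0.19,0.04,0.52,0,0,0,0,0.19,0.04,0.6,0,0,0,60,0.19,0.04,0.62,0,0,0,110,0.19,0.04,0.62,0,0,0,140,0.19,0.04,0.62,0,0,0,160,0.19,0.04,0.62,0,0,0,175,0.19,0.04,0.62,0,0,0,190,0.19,0.04,0.62,0,0,0,205,0.19,0.04,0.62,0,0,0,255,0.19,0.04,0.62,0,0,0,255,0.19,0.04,0.62,0,0,0,255]
}}

```text
time_s: 14.1
tool_pos: [0.5765, 0.2118, 0.1678]
orientation: [0.001, 0.618, 0.786, 0.001]
force: [0.0, -0.1, 5.7]
finger_gap: 0.0233
finger_force: 58.7
```

{"name": "step_arm", "arguments": {
  "targets": [0,0,-0.05,0,0,0,255,0,0,-0.1,0,0,0,255,0,0,-0.2,0,0,0,255,0,0,-0.3,0,0,0,255,0,0,-0.3,0,0,0,255]
}}

```text
time_s: 14.6
tool_pos: [0.5766, 0.2119, 0.1988]
orientation: [0.001, 0.618, 0.786, 0.001]
force: [0.3, -0.2, -1.6]
finger_gap: 0.0237
finger_force: 58.9
```

```bash
python3 - <<'E'
from h import *
print(manip.observe()["tool_pos"],move([.509,-.338,.11]))
E
```

```text
[0.57663285 0.21189467 0.19877741] [-5.184 -1.957  0.882]
```

{"name": "step_arm", "arguments": {
  "targets": [-0.15,-0.06,0,0,0,0,255,-0.4,-0.16,0,0,0,0,255,-0.7,-0.28,0,0,0,0,255,-1,-0.39,0,0,0,0,255]
}}

```text
time_s: 15.0
tool_pos: [0.5608, 0.1035, 0.1964]
orientation: [-0.0, 0.618, 0.786, -0.0]
force: [0.4, -1.0, -1.2]
finger_gap: 0.0233
finger_force: 58.9
```

{"name": "step_arm", "arguments": {
  "targets": [-0.3,-0.12,0,0,0,0,255,-0.65,-0.25,0,0,0,0,255,-1,-0.39,0,0,0,0,255]
}}

```text
time_s: 15.3
tool_pos: [0.5464, -0.0031, 0.1965]
orientation: [-0.0, 0.618, 0.786, -0.0]
force: [0.9, 0.2, -1.3]
finger_gap: 0.0235
finger_force: 58.9
```

{"name": "step_arm", "arguments": {
  "targets": [-0.3,-0.12,0,0,0,0,255,-0.65,-0.25,0,0,0,0,255,-1,-0.39,0,0,0,0,255]
}}

```text
time_s: 15.6
tool_pos: [0.532, -0.1094, 0.1966]
orientation: [-0.0, 0.618, 0.786, -0.0]
force: [1.0, -0.2, -1.0]
finger_gap: 0.0234
finger_force: 58.9
```

{"name": "step_arm", "arguments": {
  "targets": [-0.3,-0.12,0.1,0,0,0,255,-0.65,-0.25,0.2,0,0,0,255,-1,-0.39,0.3,0,0,0,255]
}}

```text
time_s: 15.9
tool_pos: [0.5175, -0.2157, 0.1662]
orientation: [-0.0, 0.618, 0.786, -0.0]
force: [0.2, -0.2, -1.1]
finger_gap: 0.0237
finger_force: 58.9
```

{"name": "step_arm", "arguments": {
  "targets": [-0.3,-0.12,0.2,0,0,0,255,-0.6,-0.24,0.5,0,0,0,255,-0.9,-0.35,0.7,0,0,0,255,-1,-0.39,0.9,0,0,0,255,-1,-0.39,0.9,0,0,0,255,-1,-0.39,0.9,0,0,0,255]
}}

```text
time_s: 16.5
tool_pos: [0.5038, -0.32, 0.0769]
orientation: [-0.001, 0.618, 0.786, 0.0]
force: [0.9, -0.3, -0.9]
finger_gap: 0.0236
finger_force: 59.0
```

```bash
python3 - <<'E'
from h import *
print(manip.observe()["tool_pos"],move([.509,-.338,.016]))
E
```

```text
[ 0.50382032 -0.32004769  0.07689505] [-0.187  0.008  0.609]
```

{"name": "step_arm", "arguments": {
  "targets": [-0.1,0.01,0.15,0,0,0,255,-0.19,0.02,0.3,0,0,0,255,-0.19,0.02,0.42,0,0,0,255,-0.19,0.02,0.5,0,0,0,255,-0.19,0.02,0.55,0,0,0,255,-0.19,0.02,0.58,0,0,0,255,-0.19,0.02,0.59,0,0,0,255,-0.19,0.02,0.59,0,0,0,255,-0.19,0.02,0.59,0,0,0,255]
}}

```text
time_s: 17.4
tool_pos: [0.5109, -0.3383, 0.0182]
orientation: [0.0, 0.618, 0.786, 0.0]
force: [0.4, -1.0, -0.5]
finger_gap: 0.0233
finger_force: 59.0
```

{"name": "step_arm", "arguments": {
  "targets": [0,0,0.005,0,0,0,255,0,0,0.01,0,0,0,255,0,0,0.015,0,0,0,255,0,0,0.015,0,0,0,255]
}}

```text
time_s: 17.8
tool_pos: [0.5107, -0.3382, 0.0162]
orientation: [-0.0, 0.618, 0.786, 0.0]
force: [0.2, -0.5, -1.2]
finger_gap: 0.024
finger_force: 59.0
```

{"name": "step_arm", "arguments": {
  "targets": [0,0,0.005,0,0,0,255,0,0,0.01,0,0,0,255,0,0,0.01,0,0,0,255]
}}

```text
time_s: 18.1
tool_pos: [0.5109, -0.3383, 0.0158]
orientation: [0.0, 0.618, 0.786, -0.0]
force: [-1.6, 0.9, 5.1]
finger_gap: 0.0234
finger_force: 59.7
```

Contact. Release and return.

{"name": "step_arm", "arguments": {
  "targets": [0,0,0,0,0,0,235,0,0,0,0,0,0,215,0,0,0,0,0,0,190,0,0,0,0,0,0,150,0,0,0,0,0,0,110,0,0,0,0,0,0,110,0,0,-0.1,0,0,0,110,0,0,-0.3,0,0,0,110,0,0,-0.6,0,0,0,90,0,0,-1,0,0,0,0]
}}

```text
time_s: 19.1
tool_pos: [0.5101, -0.3377, 0.1158]
orientation: [-0.001, 0.618, 0.786, -0.0]
force: [0.1, 0.4, 0.9]
finger_gap: 0.0684
finger_force: 0.0
```

{"name": "step_arm", "arguments": {
  "targets": [0.3,0.12,-0.3,0,0,0,0,0.65,0.25,-0.6,0,0,0,0,1,0.38,-0.95,0,0,0,0]
}}

```text
time_s: 19.4
tool_pos: [0.5236, -0.2316, 0.2111]
orientation: [-0.0, 0.618, 0.786, 0.0]
force: [0.3, -0.8, -0.9]
finger_gap: 0.085
finger_force: 0.0
```

{"name": "step_arm", "arguments": {
  "targets": [0.3,0.12,0,0,0,0,0,0.65,0.25,0,0,0,0,0,1,0.38,0,0,0,0,0]
}}

```text
time_s: 19.7
tool_pos: [0.5374, -0.1254, 0.2106]
orientation: [0.001, 0.618, 0.786, 0.0]
force: [0.6, 0.1, 0.8]
finger_gap: 0.0852
finger_force: 0.0
```

{"name": "step_arm", "arguments": {
  "targets": [0.3,0.12,0,0,0,0,0,0.65,0.25,0,0,0,0,0,1,0.38,0,0,0,0,0]
}}

```text
time_s: 20.0
tool_pos: [0.5507, -0.0192, 0.2103]
orientation: [0.0, 0.618, 0.786, 0.0]
force: [0.4, -0.2, -0.6]
finger_gap: 0.0855
finger_force: 0.0
```

{"name": "step_arm", "arguments": {
  "targets": [0.3,0.12,0,0,0,0,0,0.65,0.25,0,0,0,0,0,1,0.38,0,0,0,0,0]
}}

```text
time_s: 20.3
tool_pos: [0.564, 0.0869, 0.2103]
orientation: [0.0, 0.618, 0.786, 0.0]
force: [0.5, -0.5, 0.4]
finger_gap: 0.0853
finger_force: 0.0
```

{"name": "step_arm", "arguments": {
  "targets": [0.3,0.12,0,0,0,0,0,0.65,0.25,0,0,0,0,0,0.9,0.35,0,0,0,0,0,1,0.38,0,0,0,0,0,1,0.38,0,0,0,0,0,1,0.38,0,0,0,0,0]
}}

```text
time_s: 20.9
tool_pos: [0.5772, 0.1908, 0.2097]
orientation: [0.0, 0.618, 0.786, -0.0]
force: [0.8, -0.4, -0.6]
finger_gap: 0.0854
finger_force: 0.0
```

```bash
python3 - <<'E'
from h import *
s=optics.camera("side")
cv2.imwrite("pics/g.png",cv2.resize(s["image"][175:305,250:370],None,fx=4.5,fy=4.5,interpolation=2))
print(manip.observe()["tool_pos"],move([.5765,.211,.136]))
E
```

```text
[0.57734427 0.19048725 0.2097033 ] [0.202 0.04  0.737]
```

View pics/g.png

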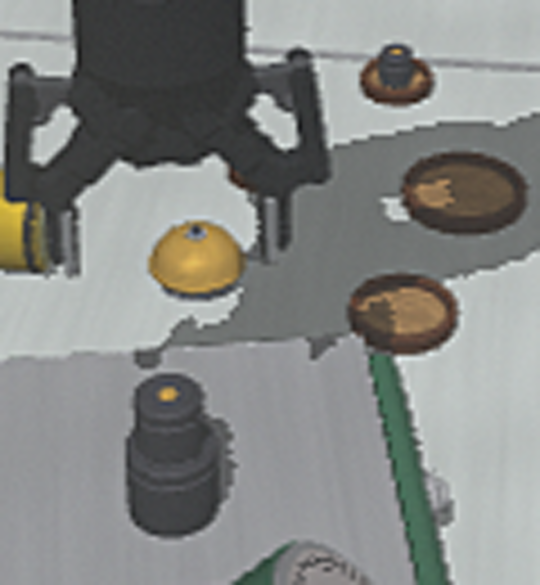

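w100 stands upright in its cup, and two weights remain in line. Grasp the 200 g.

{"name": "step_arm", "arguments": {
  "targets": [0.1,0.02,0,0,0,0,0,0.2,0.03,0,0,0,0,0,0.2,0.03,0.2,0,0,0,0,0.2,0.03,0.4,0,0,0,0,0.2,0.03,0.6,0,0,0,0,0.2,0.03,0.7,0,0,0,40,0.2,0.03,0.74,0,0,0,80,0.2,0.03,0.74,0,0,0,110,0.2,0.03,0.74,0,0,0,130,0.2,0.03,0.74,0,0,0,145,0.2,0.03,0.74,0,0,0,160,0.2,0.03,0.74,0,0,0,175,0.2,0.03,0.74,0,0,0,255,0.2,0.03,0.74,0,0,0,255,0.2,0.03,0.74,0,0,0,255]
}}

```text
time_s: 22.45
tool_pos: [0.5761, 0.2119, 0.1367]
orientation: [0.001, 0.618, 0.786, 0.001]
force: [-0.8, -1.0, 5.9]
finger_gap: 0.0322
finger_force: 58.9
```

{"name": "step_arm", "arguments": {
  "targets": [0,0,-0.05,0,0,0,255,0,0,-0.1,0,0,0,255,0,0,-0.2,0,0,0,255,0,0,-0.3,0,0,0,255,0,0,-0.3,0,0,0,255]
}}

```text
time_s: 22.95
tool_pos: [0.5764, 0.212, 0.1675]
orientation: [0.001, 0.618, 0.786, 0.001]
force: [-0.5, -0.1, -2.8]
finger_gap: 0.0319
finger_force: 59.6
```

```bash
python3 - <<'E'
from h import *
print(manip.observe()["tool_pos"],move([.481,-.0585,.08]))
E
```

```text
[0.57637496 0.21200937 0.16745124] [-2.404 -1.567  0.87 ]
```

{"name": "step_arm", "arguments": {
  "targets": [-0.15,-0.1,0,0,0,0,255,-0.4,-0.26,0,0,0,0,255,-0.7,-0.46,0,0,0,0,255,-1,-0.65,0,0,0,0,255]
}}

```text
time_s: 23.35
tool_pos: [0.5353, 0.0983, 0.1654]
orientation: [0.0, 0.618, 0.786, -0.0]
force: [1.3, -1.1, -2.5]
finger_gap: 0.0322
finger_force: 59.8
```

{"name": "step_arm", "arguments": {
  "targets": [-0.3,-0.2,0,0,0,0,255,-0.65,-0.42,0,0,0,0,255,-1,-0.65,0,0,0,0,255]
}}

```text
time_s: 23.65
tool_pos: [0.4958, -0.0145, 0.1656]
orientation: [0.0, 0.618, 0.786, 0.0]
force: [1.0, -1.1, -1.4]
finger_gap: 0.0316
finger_force: 59.8
```

{"name": "step_arm", "arguments": {
  "targets": [-0.2,-0.14,0,0,0,0,255,-0.4,-0.27,0.1,0,0,0,255,-0.4,-0.27,0.4,0,0,0,255,-0.4,-0.27,0.7,0,0,0,255,-0.4,-0.27,0.9,0,0,0,255,-0.4,-0.27,0.9,0,0,0,255,-0.4,-0.27,0.9,0,0,0,255]
}}

```text
time_s: 24.35
tool_pos: [0.4799, -0.0585, 0.076]
orientation: [0.0, 0.618, 0.786, 0.0]
force: [0.0, -0.1, -1.7]
finger_gap: 0.032
finger_force: 59.9
```

```bash
python3 - <<'E'
from h import *
print(manip.observe()["tool_pos"],move([.481,-.0585,.018]))
E
```

```text
[ 0.47985503 -0.05850966  0.07598097] [-0.003  0.011  0.58 ]
```

{"name": "step_arm", "arguments": {
  "targets": [0,0.01,0.15,0,0,0,255,0,0.01,0.3,0,0,0,255,0,0.01,0.42,0,0,0,255,0,0.01,0.5,0,0,0,255,0,0.01,0.55,0,0,0,255,0,0.01,0.57,0,0,0,255,0,0.01,0.58,0,0,0,255,0,0.01,0.58,0,0,0,255]
}}

```text
time_s: 25.15
tool_pos: [0.4808, -0.0583, 0.0177]
orientation: [0.0, 0.618, 0.786, 0.0]
force: [0.4, 0.3, -2.5]
finger_gap: 0.032
finger_force: 59.9
```

{"name": "step_arm", "arguments": {
  "targets": [0,0,0.005,0,0,0,255,0,0,0.01,0,0,0,255,0,0,0.015,0,0,0,255,0,0,0.015,0,0,0,255]
}}

```text
time_s: 25.55
tool_pos: [0.4806, -0.0583, 0.016]
orientation: [0.0, 0.618, 0.786, 0.0]
force: [0.2, 0.0, -2.7]
finger_gap: 0.032
finger_force: 59.9
```

{"name": "step_arm", "arguments": {
  "targets": [0,0,0.005,0,0,0,255,0,0,0.01,0,0,0,255,0,0,0.01,0,0,0,255]
}}

```text
time_s: 25.85
tool_pos: [0.4807, -0.0583, 0.0156]
orientation: [0.0, 0.618, 0.786, 0.0]
force: [-3.4, 1.2, 9.7]
finger_gap: 0.0317
finger_force: 61.6
```

{"name": "step_arm", "arguments": {
  "targets": [0,0,-0.005,0,0,0,215,0,0,-0.005,0,0,0,195,0,0,-0.005,0,0,0,170,0,0,-0.005,0,0,0,130,0,0,-0.005,0,0,0,90,0,0,-0.005,0,0,0,90,0,0,-0.1,0,0,0,90,0,0,-0.3,0,0,0,90,0,0,-0.6,0,0,0,90,0,0,-1,0,0,0,60]
}}

```text
time_s: 26.85
tool_pos: [0.4798, -0.0581, 0.1158]
orientation: [-0.001, 0.618, 0.786, -0.0]
force: [1.2, -0.8, -0.2]
finger_gap: 0.0653
finger_force: 0.0
```

{"name": "step_arm", "arguments": {
  "targets": [0,0,-0.3,0,0,0,0,0.3,0.2,-0.6,0,0,0,0,0.65,0.42,-0.6,0,0,0,0,1,0.65,-0.6,0,0,0,0]
}}

```text
time_s: 27.25
tool_pos: [0.5209, 0.0555, 0.1769]
orientation: [0.001, 0.619, 0.786, 0.001]
force: [-0.1, -0.6, -0.2]
finger_gap: 0.0853
finger_force: 0.0
```

{"name": "step_arm", "arguments": {
  "targets": [0.3,0.2,0,0,0,0,0,0.65,0.42,0,0,0,0,0,1,0.65,0,0,0,0,0,1,0.65,0,0,0,0,0,1,0.65,0,0,0,0,0]
}}

```text
time_s: 27.75
tool_pos: [0.5595, 0.1673, 0.1752]
orientation: [-0.0, 0.618, 0.787, -0.0]
force: [-0.4, 0.1, -0.9]
finger_gap: 0.0853
finger_force: 0.0
```

```bash
python3 - <<'E'
from h import *
s=optics.camera("side")
cv2.imwrite("pics/i.png",cv2.resize(s["image"][175:305,250:370],None,fx=4.5,fy=4.5,interpolation=2))
print(manip.observe()["tool_pos"],move([.5765,.211,.093]))
E
```

```text
[0.55939387 0.16647931 0.17519064] [0.392 0.272 0.822]
```

View pics/i.png

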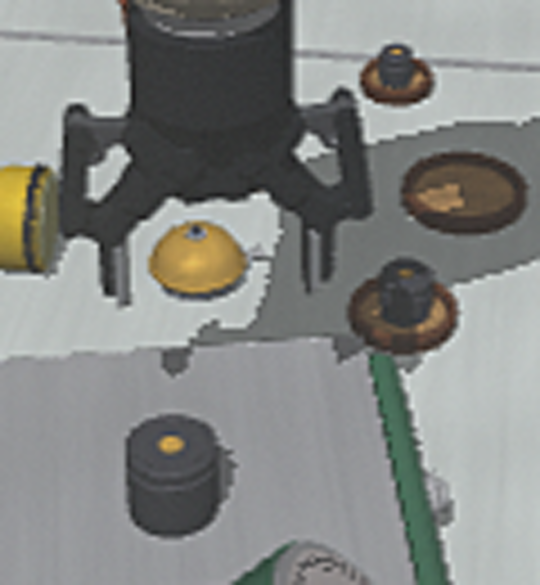

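w200 is upright in its cup, and the largest weight stands alone at about (172,444) in the crop. Grasp it.

{"name": "step_arm", "arguments": {
  "targets": [0.2,0.13,0,0,0,0,0,0.39,0.27,0,0,0,0,0,0.39,0.27,0.2,0,0,0,0,0.39,0.27,0.4,0,0,0,0,0.39,0.27,0.6,0,0,0,0,0.39,0.27,0.75,0,0,0,0,0.39,0.27,0.82,0,0,0,40,0.39,0.27,0.82,0,0,0,70,0.39,0.27,0.82,0,0,0,90,0.39,0.27,0.82,0,0,0,105,0.39,0.27,0.82,0,0,0,120,0.39,0.27,0.82,0,0,0,135,0.39,0.27,0.82,0,0,0,255,0.39,0.27,0.82,0,0,0,255,0.39,0.27,0.82,0,0,0,255]
}}

```text
time_s: 29.3
tool_pos: [0.5771, 0.2111, 0.0942]
orientation: [0.0, 0.618, 0.786, 0.0]
force: [-2.8, -1.8, 7.4]
finger_gap: 0.0446
finger_force: 60.4
```

{"name": "step_arm", "arguments": {
  "targets": [0,0,-0.05,0,0,0,255,0,0,-0.1,0,0,0,255,0,0,-0.25,0,0,0,255,0,0,-0.5,0,0,0,255,0,0,-0.5,0,0,0,255]
}}

```text
time_s: 29.8
tool_pos: [0.5785, 0.2116, 0.1468]
orientation: [0.002, 0.618, 0.786, 0.002]
force: [0.8, 0.2, -4.8]
finger_gap: 0.0446
finger_force: 62.3
```

```bash
python3 - <<'E'
from h import *
print(manip.observe()["tool_pos"],move([.4505,-.1985,.08]))
E
```

```text
[0.57853986 0.21160147 0.14679516] [-3.683 -2.216  0.654]
```

{"name": "step_arm", "arguments": {
  "targets": [-0.15,-0.09,0,0,0,0,255,-0.4,-0.24,0,0,0,0,255,-0.65,-0.39,0,0,0,0,255,-0.92,-0.55,0,0,0,0,255]
}}

```text
time_s: 30.2
tool_pos: [0.5437, 0.1072, 0.142]
orientation: [-0.0, 0.618, 0.786, -0.001]
force: [0.1, -0.3, -5.0]
finger_gap: 0.0446
finger_force: 62.4
```

{"name": "step_arm", "arguments": {
  "targets": [-0.3,-0.18,0,0,0,0,255,-0.6,-0.36,0,0,0,0,255,-0.92,-0.55,0,0,0,0,255]
}}

```text
time_s: 30.5
tool_pos: [0.5118, 0.0047, 0.1422]
orientation: [-0.001, 0.618, 0.786, -0.0]
force: [0.6, -0.6, -4.7]
finger_gap: 0.0448
finger_force: 62.4
```

{"name": "step_arm", "arguments": {
  "targets": [-0.3,-0.18,0,0,0,0,255,-0.6,-0.36,0,0,0,0,255,-0.92,-0.55,0,0,0,0,255]
}}

```text
time_s: 30.8
tool_pos: [0.48, -0.0975, 0.1423]
orientation: [-0.001, 0.618, 0.786, -0.0]
force: [0.9, -0.2, -4.5]
finger_gap: 0.0446
finger_force: 62.4
```

{"name": "step_arm", "arguments": {
  "targets": [-0.3,-0.18,0,0,0,0,255,-0.6,-0.36,0,0,0,0,255,-0.8,-0.48,0.1,0,0,0,255,-0.92,-0.55,0.3,0,0,0,255,-0.92,-0.55,0.5,0,0,0,255,-0.92,-0.55,0.7,0,0,0,255,-0.92,-0.55,0.7,0,0,0,255]
}}

```text
time_s: 31.5
tool_pos: [0.4475, -0.1979, 0.0705]
orientation: [-0.003, 0.618, 0.786, -0.0]
force: [-0.2, 0.1, -4.1]
finger_gap: 0.0446
finger_force: 62.7
```

```bash
python3 - <<'E'
from h import *
print(manip.observe()["tool_pos"],move([.4505,-.1985,.018]))
E
```

```text
[ 0.44749037 -0.19788692  0.07047617] [-0.015  0.03   0.525]
```

{"name": "step_arm", "arguments": {
  "targets": [0,0.02,0.15,0,0,0,255,0,0.02,0.28,0,0,0,255,0,0.02,0.38,0,0,0,255,0,0.02,0.45,0,0,0,255,0,0.02,0.5,0,0,0,255,0,0.02,0.52,0,0,0,255,0,0.02,0.53,0,0,0,255,0,0.02,0.53,0,0,0,255]
}}

```text
time_s: 32.3
tool_pos: [0.4519, -0.198, 0.0202]
orientation: [0.0, 0.618, 0.786, 0.0]
force: [0.4, -0.4, -5.2]
finger_gap: 0.0446
finger_force: 62.9
```

{"name": "step_arm", "arguments": {
  "targets": [0,0,0.005,0,0,0,255,0,0,0.01,0,0,0,255,0,0,0.015,0,0,0,255,0,0,0.015,0,0,0,255]
}}

```text
time_s: 32.7
tool_pos: [0.4517, -0.198, 0.0185]
orientation: [0.0, 0.618, 0.786, 0.0]
force: [-0.9, 0.3, -5.2]
finger_gap: 0.0448
finger_force: 62.9
```

{"name": "step_arm", "arguments": {
  "targets": [0,0,0.005,0,0,0,255,0,0,0.01,0,0,0,255,0,0,0.01,0,0,0,255]
}}

```text
time_s: 33.0
tool_pos: [0.4517, -0.198, 0.0174]
orientation: [-0.0, 0.618, 0.786, -0.0]
force: [-0.0, 0.6, -4.6]
finger_gap: 0.0445
finger_force: 62.9
```

{"name": "step_arm", "arguments": {
  "targets": [0,0,0.005,0,0,0,255,0,0,0.01,0,0,0,255,0,0,0.01,0,0,0,255]
}}

```text
time_s: 33.3
tool_pos: [0.4517, -0.198, 0.0164]
orientation: [-0.0, 0.618, 0.786, -0.0]
force: [-0.4, 0.9, -4.6]
finger_gap: 0.0446
finger_force: 62.9
```

{"name": "step_arm", "arguments": {
  "targets": [0,0,0.005,0,0,0,255,0,0,0.01,0,0,0,255,0,0,0.01,0,0,0,255]
}}

```text
time_s: 33.6
tool_pos: [0.4517, -0.198, 0.0154]
orientation: [-0.0, 0.618, 0.786, -0.0]
force: [-0.5, 0.4, -5.5]
finger_gap: 0.0443
finger_force: 62.9
```

{"name": "step_arm", "arguments": {
  "targets": [0,0,0.005,0,0,0,255,0,0,0.005,0,0,0,255,0,0,0.005,0,0,0,255]
}}

```text
time_s: 33.9
tool_pos: [0.4518, -0.198, 0.0152]
orientation: [0.0, 0.618, 0.786, 0.0]
force: [-1.8, 1.2, 2.2]
finger_gap: 0.0446
finger_force: 63.9
```

{"name": "step_arm", "arguments": {
  "targets": [0,0,0.005,0,0,0,255,0,0,0.005,0,0,0,255,0,0,0.005,0,0,0,255]
}}

```text
time_s: 34.2
tool_pos: [0.4518, -0.198, 0.0152]
orientation: [0.0, 0.618, 0.786, 0.0]
force: [-4.8, 2.3, 11.7]
finger_gap: 0.0444
finger_force: 65.0
```

{"name": "step_arm", "arguments": {
  "targets": [0,0,-0.005,0,0,0,180,0,0,-0.005,0,0,0,150,0,0,-0.005,0,0,0,110,0,0,-0.005,0,0,0,60,0,0,-0.005,0,0,0,40,0,0,-0.005,0,0,0,40,0,0,-0.1,0,0,0,40,0,0,-0.3,0,0,0,40,0,0,-0.6,0,0,0,40,0,0,-1,0,0,0,40]
}}

```text
time_s: 35.2
tool_pos: [0.451, -0.1976, 0.1153]
orientation: [-0.001, 0.618, 0.786, -0.0]
force: [1.0, -0.6, 0.2]
finger_gap: 0.0717
finger_force: 0.0
```

{"name": "step_arm", "arguments": {
  "targets": [-0.2,0,-0.3,0,0,0,0,-0.4,0,-0.6,0,0,0,0,-0.6,0,-0.9,0,0,0,0,-0.6,0,-0.9,0,0,0,0,-0.6,0,-0.9,0,0,0,0,-0.6,0,-0.9,0,0,0,0]
}}

```text
time_s: 35.8
tool_pos: [0.4652, -0.2555, 0.2036]
orientation: [-0.001, 0.618, 0.786, -0.0]
force: [0.1, 0.2, -0.3]
finger_gap: 0.0853
finger_force: 0.0
```

```bash
python3 - <<'E'
from h import *
s=optics.camera("side")
cv2.imwrite("pics/j.png",cv2.resize(s["image"][150:280,200:370],None,fx=4.5,fy=4.5,interpolation=2))
print(manip.observe()["tool_pos"])
E
```

```text
[ 0.46528749 -0.25544527  0.20351111]
```

View pics/j.png

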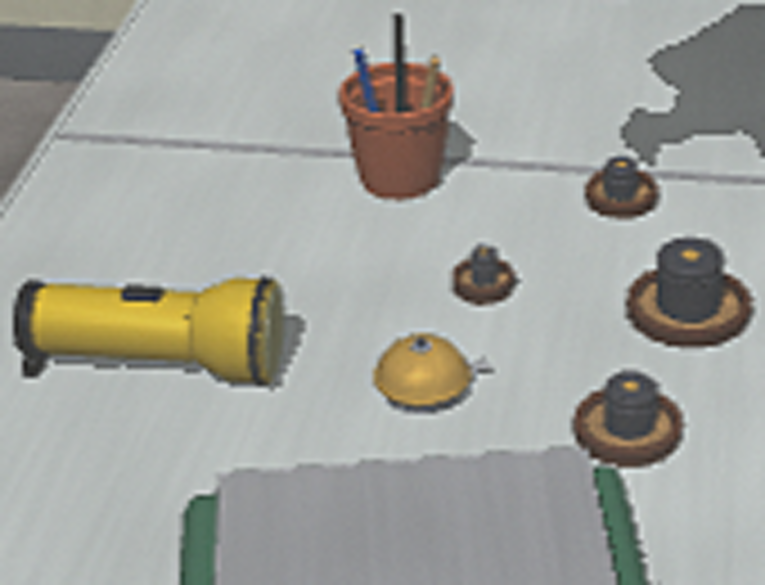

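All four weights stand upright in their own cups, and the bell, torch and pen pot are undisturbed. Hand in.

```bash
python3 -c "
from bench import manip
print(manip.hand_in())"
```

```text
the job is handed in; nothing more can be done
None
```

All four weights were set down upright, each in its own cup, with the bell, torch and pen pot undisturbed in the last picture (the lunch tin was out of that view but was never approached), and the job is handed in at about 36 s.

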